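Put mixed-up mirrors on their own packing bases

TASK

The three small framed mirrors were laid on the wrong packing bases: rearrange them so that each lies glass up in the middle of the base of its own shape (round on round, square on square, oblong on oblong), the square and oblong ones lined up with their bases, the oblong one lengthwise. To free a base, first park a mirror on the middle of the empty black rubber mat; a mirror must never be laid on the bare steel bench, be tipped up on edge or be dropped. Leave the paper label roll and the black rubber suction lifter where they stand.

Things in the scene. Friction and masses are not known exactly. Their poses are not given: they have to be found in the camera images.
- mirror_round_mid (a point): Round mirror, 60 mm across. Dark metal frame with a bright rim and mirror glass on top; 22 mm thick, lies flat, glass up, about 0.11 to 0.28 kg. The point is its centre, half-way up (11 mm above its underside); z up through the glass, x and y without meaning. At the start it lies on the square base.
- mirror_square_mid (a point): Square mirror, 60 x 60 mm. Dark metal frame with a bright rim and mirror glass on top; 22 mm thick, lies flat, glass up, about 0.11 to 0.28 kg. The point is its centre, half-way up (11 mm above its underside); z up through the glass, x and y parallel to its sides. At the start it lies on the oblong base.
- mirror_oblong_mid (a point): Oblong mirror, 96 mm long and 48 mm wide. Dark metal frame with a bright rim and mirror glass on top; 22 mm thick, lies flat, glass up, about 0.11 to 0.28 kg. The point is its centre, half-way up (11 mm above its underside); z up through the glass, x along its length, y across its width. At the start it lies on the round base.
- base_round: Round packing base, 116 mm across, for the round mirror. 10 mm plywood board with 4 mm grey felt on top, no rim: the felt is 14 mm above the bench. Fixed. Origin: centre of its underside, on the bench; z up, x and y without meaning.
- base_square: Square packing base, 110 x 110 mm, for the square mirror. 10 mm plywood board with 4 mm grey felt on top, no rim: the felt is 14 mm above the bench. Fixed. Origin: centre of its underside, on the bench; z up, x and y parallel to its sides.
- base_oblong: Oblong packing base, 140 x 100 mm, for the oblong mirror. 10 mm plywood board with 4 mm grey felt on top, no rim: the felt is 14 mm above the bench. Fixed. Origin: centre of its underside, on the bench; z up, x along its 140 mm length.
- rest_mat: Black ribbed rubber mat, 130 x 110 mm, 8 mm thick, empty at the start: the parking place. Fixed on the bench, whose bare steel top is at height 0. Origin: centre of its underside, on the bench; x along its 130 mm length, z up.
- label_roll: Roll of paper labels, a white ring 96 mm across and 50 mm high with an open middle lined with brown card, loose on its flat side among the bases: leave it alone. Origin: centre of its underside, z up.
- suction_lifter: Small black rubber suction lifter with a knob, 44 mm across, 40 mm high, loose among the bases: leave it alone. Origin: centre of its underside, z up.

How it is judged:
By the outcome, as a careful person would: the job done as asked, in the order asked, and still so for the second after the job is handed in, with the robot touching nothing.
It also fails if it takes over 99 s, if anything falls off the work surface, if the arm or the gripper's body presses on something with over 40 N, if the wrist force passes 120 N, or if a joint passes its speed limit or range.

ROBOT

A 6-joint arm with a two-finger parallel gripper is mounted at the origin on the work surface. World frame = base frame: x ahead of the robot, y to its left, z up, the work surface at z = 0. Lengths are in mm, angles in rad, forces in N, time in s.
With the tool pointing down it reaches from about 300 to 750 mm from the base axis. Payload 8.5 kg.
Tool frame: the origin (TCP) lies midway between the tips of the shut fingers; the grasp point (between the pads) lies 19 mm behind it; z points along the fingers, y is the line along which they close (so a half turn about z gives the same grasp; the last joint's range is limited). The gripper opens to 88 mm and grips with 3 to 60 N. Pads are 18 mm wide; open, the fingers measure 123 mm over their backs; the gripper's body (75 mm by 187 mm) begins 45 mm behind the grasp point.
Start: joints at [-1.47, 0.381, 1.297, -0, 1.464, -0.215], TCP at [170.811, -522.785, 238.748] pointing down, gripper open.
Joint ranges: [-3.11, 3.11], [-0.89, 2.33], [0.22, 2.48], [-1.42, 4.56], [0.17, 2.85], [-2.88, 2.88]. Speed limits (rad/s): [2.39, 2.39, 3.14, 3.14, 3.14, 3.14].

INTERFACE

Orientations are given as a unit quaternion [w, x, y, z].
In Python, from plant import readout, imaging, robot gives the robot as it stands.
- The arm moves only by the tool step_arm, never from a script. Its argument "steps" is a list of rows, each a list of 7 numbers: the shift along the tool's x, y, z in mm, then the turn, a rotation vector about the tool's x, y, z in rad, then the opening, from 0 (shut) to 1 (fully open). A call has 1 to 20 rows; each row is the pose to reach, as a shift and turn from the pose commanded when the call began, along the tool's axes at that moment; what a row does not reach only later rows make up. A row lasts 1/8 s, in which the tool goes at most 62.5 mm and 10.7 degrees, less where a joint would pass 70% of its speed; a pose out of reach is approached as far as the arm can. A call with a gripper value outside its range is refused whole. The fingers move at their own pace and stop on an object; "grip_force" is the grip in N (left out, the last holds). Time passes only in rows, so rows that repeat a pose let the fingers close. It gives the time, the measured TCP pose, the force, the opening and the grip force at its end, in the units of the state.
- readout.sense(): the state, without advancing time (a new reading comes with each control period).
- imaging.capture(name): name is "side" or "top" or "wrist"; returns the picture (480x640x3 uint8, red, green, blue); there is no depth.
- imaging.camera_info(name): a dict with "intrinsics" (3x3 intrinsics, pixels), "R" (3x3) and "t" (3): a world point X has camera coordinates R X + t; the wrist camera has in their place "hand_eye" (4x4, takes a point from camera to tool coordinates, whose origin is the TCP and whose axes are the flange's). Camera axes: x right, y down, z forward; pixel columns grow to the right and rows downward; lengths in mm; the calibration is good to about 2 mm. A picture is of the moment at which its call begins: read the wrist's pose just before it. camera_info takes no time and is no camera call.
- robot.finish_job(): hands the job in; it is judged then, once.
The state is a dict: "time": time; "joint_positions": joint angles; "qd": joint speeds; "tau": joint torques, N m; "tool_pos": TCP position; "eef_rot": TCP orientation; "ft_force": force on the tool from outside, world axes, zero at the start; "torque": the same for the moment, N m; "gripper_width": finger opening in mm; "gripper_force": force on a finger pad.
Only numpy, scipy, OpenCV 4.12 (cv2) and the standard library are available. Lean on these libraries where they do the work, as an engineer would, in place of code of your own. Each camera call takes 0.05 s, during which the arm holds its last target. There are 200 camera calls.

## Working session

There is one attempt and no reset: what is moved stays moved. The work goes in short steps, Python scripts to look and compute and a tool call to move; the robot and the scene stay as the last step left them, time stands still between calls to the robot, and variables do not carry over. Pictures are saved under pics/ and viewed, at most 17 in all, crops included, and the job is handed in when it is done.

Besides the shell and the picture viewer there is one more tool, called after "Emit:" by a JSON object that holds its "api" and its "payload". step_arm: Moves the arm, as the interface text tells. Its arguments: {"type":"object","properties":{"steps":{"type":"array","items":{"type":"array","items":{"type":"number"}}},"grip_force":{"type":"number"}},"required":["steps"]}

```bash
mkdir -p pics
cat > h.py <<'E'
import numpy as np, cv2
from plant import readout, imaging, robot
from scipy.spatial.transform import Rotation as Ro
def snap(n,f=None):
    s=readout.sense(); im=imaging.capture(n)
    if f: cv2.imwrite('pics/'+f,im[:,:,::-1])
    return s,im
def cam(n,s):
    c=imaging.camera_info(n); K=np.array(c["intrinsics"])
    if n=="wrist":
        H=np.array(c["hand_eye"]); q=s["eef_rot"]; Rt=Ro.from_quat([q[1],q[2],q[3],q[0]]).as_matrix()
        return K, Rt@H[:3,:3], Rt@H[:3,3]+np.array(s["tool_pos"])
    R=np.array(c["R"]); return K,R.T,-R.T@np.array(c["t"])
def ray(n,s,uv,z):
    K,R,o=cam(n,s); uv=np.atleast_2d(np.array(uv,float))
    d=(R@np.linalg.inv(K)@np.c_[uv,np.ones(len(uv))].T).T
    return o+d*((z-o[2])/d[:,2])[:,None]
def proj(n,s,P):
    K,R,o=cam(n,s); p=(K@R.T@(np.atleast_2d(P)-o).T).T
    return p[:,:2]/p[:,2:]
E
python3 - <<'E'
from h import *
s,im=snap('top','top0.png'); snap('side','side0.png'); snap('wrist','wr0.png')
print(s)
for n in('top','side'):print(cam(n,s))
print(imaging.camera_info('wrist'))
E
```

```text
{'time': 0.0, 'joint_positions': array([-1.47031917e+00,  3.81204645e-01,  1.29826144e+00, -2.62329802e-06,
        1.46361765e+00, -2.15296624e-01]), 'qd': array([ 0.00160969,  0.00016441,  0.00146782,  0.00180396, -0.00077278,
       -0.00171428]), 'tau': array([ 4.38034249e-04, -4.37921154e+01, -2.24558079e+01,  7.13685318e-02,
        3.52677028e-02, -1.41351288e-04]), 'tool_pos': array([ 170.77312054, -522.51437109,  238.1329053 ]), 'eef_rot': array([-7.44391104e-04,  9.87561439e-01,  1.57231828e-01,  4.14761377e-05]), 'ft_force': array([ 0.46802043, -0.27381588,  0.21427051]), 'torque': array([-0.01699685,  0.0122892 , -0.01482887]), 'gripper_force': 0.0, 'gripper_width': 88.20188897790982}
(array([[459.16748537,   0.        , 321.26087937],
       [  0.        , 459.16748537, 240.50036798],
       [  0.        ,   0.        ,   1.        ]]), array([[ 0.0137735 , -0.98943452,  0.14432472],
       [-0.99989993, -0.0131632 ,  0.00518276],
       [-0.00322822, -0.14438166, -0.98951681]]), array([ 384.66359575,    8.76706996, 1046.75466435]))
(array([[492.43531774,   0.        , 316.35180332],
       [  0.        , 492.43531774, 245.09573912],
       [  0.        ,   0.        ,   1.        ]]), array([[-0.85211585, -0.42189489,  0.30968253],
       [-0.52328833,  0.6775217 , -0.51684976],
       [ 0.00823964, -0.60246913, -0.79809965]]), array([235.15357135, 517.97496521, 822.8062925 ]))
{'intrinsics': array([[335.20984645,   0.        , 317.29736086],
       [  0.        , 335.20984645, 235.34049304],
       [  0.        ,   0.        ,   1.        ]]), 'hand_eye': array([[ 2.09866514e-05, -9.65630973e-01, -2.59916956e-01,
         6.64091649e+01],
       [ 9.99999757e-01, -1.60956420e-04,  6.78721209e-04,
        -1.06721177e+00],
       [-6.97229524e-04, -2.59916907e-01,  9.65630735e-01,
        -1.45189200e+02],
       [ 0.00000000e+00,  0.00000000e+00,  0.00000000e+00,
         1.00000000e+00]])}
```

View pics/top0.png

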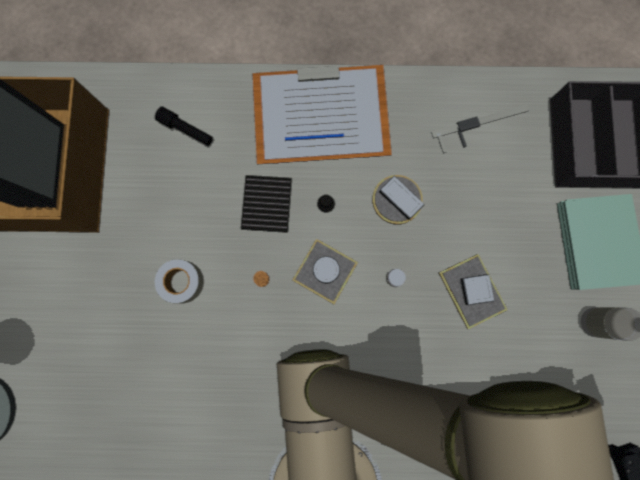

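View pics/side0.png

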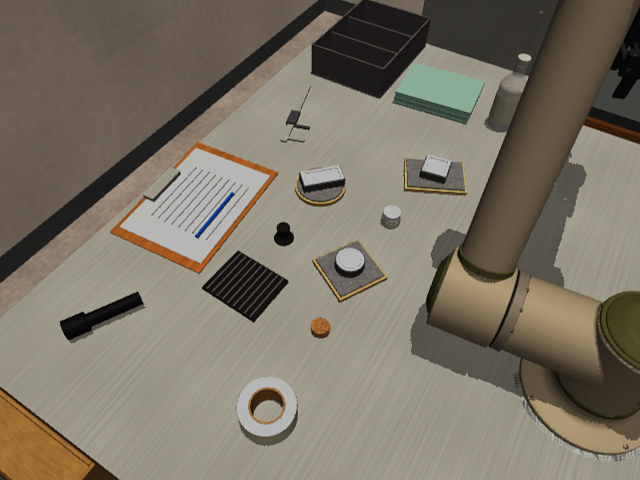

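The top view shows the mat at (267,203), and the lifter at (326,203) beside it. The oblong mirror is on the round base (398,199), the round mirror on the square base (325,271) and the square mirror on the oblong base (472,291). The roll is at (178,282), and there are small extras at (261,279) and (396,277). The side view agrees.

Run:
```python
from h import *
s=readout.sense()
for n,uv,z in [('mat',(267,203),8),('rb',(398,199),14),('obl',(402,198),36),('sb',(325,271),14),('rnd',(326,270),36),('ob',(472,291),14),('sq',(478,290),36),('lift',(326,203),40),('roll',(178,282),50),('cork',(261,279),10),('white',(396,277),30)]:
  print(n,ray('top',s,uv,z)[0].round())
```

```text
mat [622. 141.   8.]
rb [ 634. -161.   14.]
obl [ 631. -167.   36.]
sb [466.   5.  14.]
rnd [467.   3.  36.]
ob [ 426. -324.   14.]
sq [ 427. -330.   36.]
lift [617.   5.  40.]
roll [435. 323.  50.]
cork [446. 149.  10.]
white [ 454. -152.   30.]
```

View pics/wr0.png

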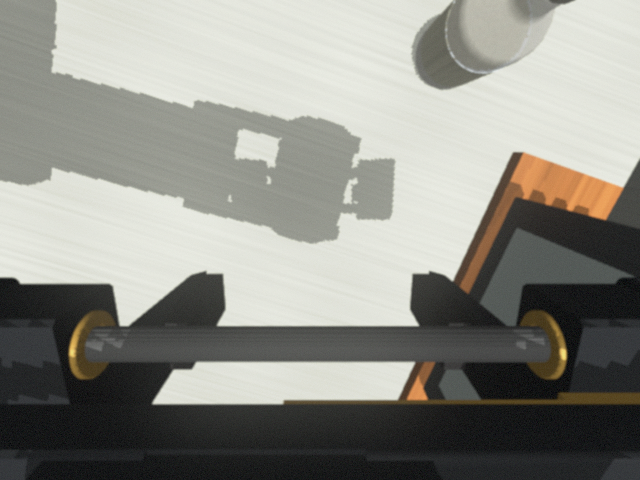

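The wrist view has the fingers at the bottom. The region under the TCP lands near (317,210), so I'll look from directly above each base.

Emit:
{"api": "step_arm", "payload": {"steps": [[60,-21,0,0,0,0.1,1],[120,-42,0,0,0,0.2,1],[180,-62,0,0,0,0.316,1],[240,-83,0,0,0,0.316,1],[303,-104,0,0,0,0.316,1],[303,-104,0,0,0,0.316,1],[303,-104,0,0,0,0.316,1],[303,-104,0,0,0,0.316,1]]}}

```text
time: 1.15
tool_pos: [425.5, -330.8, 238.6]
eef_rot: [-0.0, 1.0, -0.001, -0.0]
ft_force: [-0.7, -0.9, 0.2]
gripper_width: 88.0
gripper_force: 0.0
```

Run:
```python
from h import *
s,im=snap('wrist','w1.png'); print(s['tool_pos'],s['eef_rot'],s['time'])
np.savez('w1.npz',im=im,p=s['tool_pos'],q=s['eef_rot'])
```

```text
[ 425.54588167 -330.80239087  238.64770972] [-3.28438603e-05  9.99999487e-01 -9.92799679e-04 -1.98540906e-04] 1.15
```

View pics/w1.png

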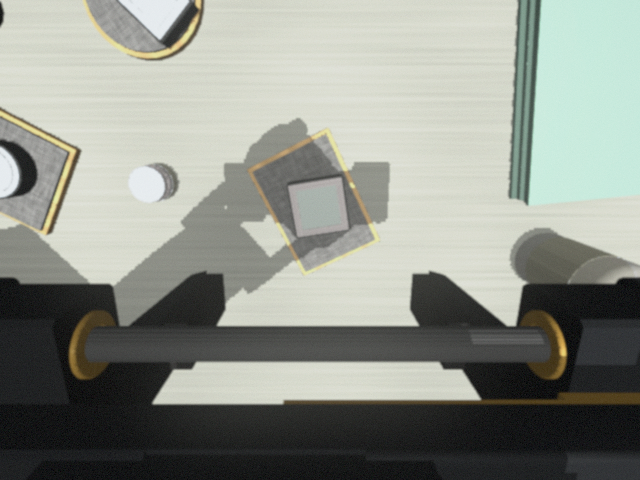

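The square mirror is near (319,207) on the oblong base, corners about (250,170), (327,130), (379,240) and (304,272), and not aligned with it. On to the next.

Emit:
{"api": "step_arm", "payload": {"steps": [[48,-38,0,0,0,0,1],[96,-76,0,0,0,0,1],[144,-114,0,0,0,0,1],[204,-163,0,0,0,0,1],[204,-163,0,0,0,0,1],[204,-163,0,0,0,0,1],[204,-163,0,0,0,0,1]]}}

```text
time: 2.08
tool_pos: [629.5, -168.5, 238.9]
eef_rot: [0.0, 1.0, -0.001, -0.0]
ft_force: [-0.3, 0.6, -0.1]
gripper_width: 88.1
gripper_force: 0.0
```

Run:
```python
from h import *
s,im=snap('wrist','w2.png'); print(s['tool_pos'],s['eef_rot'],s['time'])
np.savez('w2.npz',im=im,p=s['tool_pos'],q=s['eef_rot'])
```

```text
[ 629.51710859 -168.53909613  238.92531405] [ 1.33178187e-04  9.99999280e-01 -1.18425340e-03 -1.42386872e-04] 2.075
```

Emit:
{"api": "step_arm", "payload": {"steps": [[0,-60,0,0,0,0,1],[-3,-120,0,0,0,0,1],[-5,-180,0,0,0,0,1],[-7,-240,0,0,0,0,1],[-9,-308,0,0,0,0,1],[-9,-308,0,0,0,0,1],[-9,-308,0,0,0,0,1],[-9,-308,0,0,0,0,1]]}}

```text
time: 3.12
tool_pos: [621.8, 139.1, 238.9]
eef_rot: [0.0, 1.0, -0.001, 0.0]
ft_force: [-0.3, 0.2, 0.1]
gripper_width: 87.8
gripper_force: 0.0
```

Run:
```python
from h import *
s,im=snap('wrist','w3.png'); print(s['tool_pos'],s['eef_rot'],s['time'])
np.savez('w3.npz',im=im,p=s['tool_pos'],q=s['eef_rot'])
```

```text
[621.83778325 139.10103211 238.85471199] [ 1.34222570e-04  9.99999068e-01 -1.35827087e-03  1.75342123e-05] 3.125
```

Emit:
{"api": "step_arm", "payload": {"steps": [[-45,40,0,0,0,0,1],[-90,80,0,0,0,0,1],[-130,115,0,0,0,0,1],[-155,138,0,0,0,0,1],[-155,138,0,0,0,0,1],[-155,138,0,0,0,0,1],[-155,138,0,0,0,0,1]]}}

```text
time: 4.05
tool_pos: [467.2, 3.4, 238.6]
eef_rot: [-0.0, 1.0, 0.0, 0.0]
ft_force: [0.0, 0.5, -0.4]
gripper_width: 88.1
gripper_force: 0.0
```

Run:
```python
from h import *
s,im=snap('wrist','w4.png'); print(s['tool_pos'],s['eef_rot'],s['time'])
np.savez('w4.npz',im=im,p=s['tool_pos'],q=s['eef_rot'])
a=[np.load(f'w{i}.npz')['im'][:300,60:580] for i in (2,3,4)]
m=np.vstack([np.hstack([a[0],a[1]]),np.hstack([a[2],a[2]*0])])
cv2.imwrite('pics/m.png',cv2.resize(m[:,:,::-1],(800,462)))
```

```text
[467.17435808   3.37129009 238.61136235] [-5.11858183e-05  9.99999994e-01  9.95986067e-05  7.55251026e-06] 4.05
```

View pics/m.png

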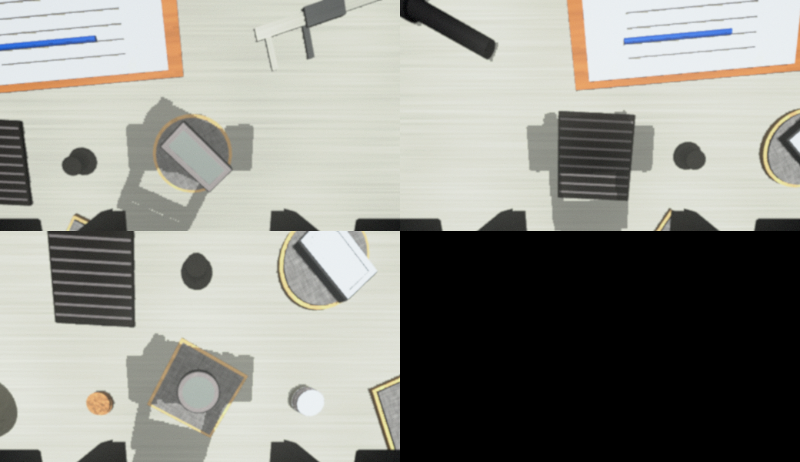

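The three other views show the oblong mirror on the round base, the empty mat and the round mirror on the square base, each near the image centre and in the gripper's shadow. Next come masks and contours.

```bash
cat > seg.py <<'E'
from h import *
def load(i):
    d=np.load(f'w{i}.npz'); return d['im'],dict(tool_pos=d['p'],eef_rot=d['q'])
def near(mask,c,minA=300):
    cs,_=cv2.findContours(mask.astype(np.uint8),cv2.RETR_EXTERNAL,cv2.CHAIN_APPROX_NONE)
    cs=[k for k in cs if cv2.contourArea(cv2.convexHull(k))>minA]
    return min(cs,key=lambda k:np.linalg.norm(cv2.convexHull(k)[:,0].mean(0)-c))
def fit(cnt,s,z,rnd=False):
    P=ray('wrist',s,cv2.convexHull(cnt)[:,0],z)[:,:2].astype(np.float32)
    if rnd:
        (c,ax,a)=cv2.fitEllipse(ray('wrist',s,cnt[:,0],z)[:,:2].astype(np.float32)); return c,ax,0
    c,(w,h),a=cv2.minAreaRect(P)
    if h>w: w,h,a=h,w,a+90
    return c,(w,h),(a+90)%180-90
E
python3 - <<'E'
from seg import *
out=[]
for i in (1,2,3,4):
    im,s=load(i); hsv=cv2.cvtColor(im,cv2.COLOR_RGB2HSV); g=im.mean(2)
    vis=im[:,:,::-1].copy(); c0=(317,210)
    if i==3:
        m=(g<80); m[275:]=0
        m=cv2.morphologyEx(m.astype(np.uint8),cv2.MORPH_CLOSE,np.ones((9,9)))
        k=near(m,c0); print(i,'mat',fit(k,s,8)); cv2.drawContours(vis,[cv2.convexHull(k)],-1,(0,0,255),1)
    else:
        y=(hsv[:,:,1]>75)&(hsv[:,:,0]>8)&(hsv[:,:,0]<40); y[290:]=0
        y=cv2.morphologyEx(y.astype(np.uint8),cv2.MORPH_CLOSE,np.ones((5,5)))
        k=near(y,c0); 
        hull=cv2.convexHull(k); ins=np.zeros(g.shape,np.uint8); cv2.drawContours(ins,[hull],-1,1,-1)
        print(i,'base outer',[fit(hull,s,z,i==2) for z in (10,14)])
        f=ins*(1-y); f=cv2.morphologyEx(f,cv2.MORPH_OPEN,np.ones((3,3)))
        kf=near(f,c0); print('  felt z14',fit(kf,s,14,i==2))
        t=cv2.medianBlur(im,5).mean(2); 
        m=((t>135)*ins if i!=2 else (t>135)&(hsv[:,:,1]<60)).astype(np.uint8)
        m=cv2.morphologyEx(m,cv2.MORPH_OPEN,np.ones((9,9)))
        km=near(m,c0); print('  mirror',fit(km,s,36,i==4))
        cv2.drawContours(vis,[hull],-1,(0,0,255),1);cv2.drawContours(vis,[km],-1,(255,0,0),1)
    out.append(cv2.resize(vis[110:290,200:440],(400,300),interpolation=cv2.INTER_NEAREST))
cv2.imwrite('pics/s.png',np.vstack([np.hstack(out[:2]),np.hstack(out[2:])]))
E
```

```text
1 base outer [((468.7055969238281, -287.6339111328125), (113.87127685546875, 56.47469711303711), -28.94876480102539), ((468.9517517089844, -288.0880126953125), (112.65275573730469, 55.87036895751953), -28.94876480102539)]
  felt z14 ((467.2196350097656, -291.17626953125), (105.34735870361328, 49.682838439941406), -28.932842254638672)Traceback (most recent call last):
  File "<stdin>", line 21, in <module>
  File "seg.py", line 7, in near
    return min(cs,key=lambda k:np.linalg.norm(cv2.convexHull(k)[:,0].mean(0)-c))
ValueError: min() iterable argument is empty
```

```bash
cat > run.py <<'E'
from seg import *
out=[]
for i in (1,2,3,4):
    im,s=load(i); hsv=cv2.cvtColor(im,cv2.COLOR_RGB2HSV); g=im.mean(2)
    vis=im[:,:,::-1].copy(); c0=(317,210)
    if i==3:
        m=(g<80); m[275:]=0
        m=cv2.morphologyEx(m.astype(np.uint8),cv2.MORPH_CLOSE,np.ones((9,9)))
        k=near(m,c0); print(i,'mat',fit(k,s,8)); cv2.drawContours(vis,[cv2.convexHull(k)],-1,(0,0,255),1)
    else:
        y=((hsv[:,:,1]>75)&(hsv[:,:,0]>8)&(hsv[:,:,0]<40)&(hsv[:,:,2]>110)).astype(np.uint8)
        disc=np.zeros_like(y); cv2.circle(disc,c0,88,1,-1); y*=disc
        y=cv2.morphologyEx(y,cv2.MORPH_OPEN,np.ones((2,2)))
        hull=cv2.convexHull(cv2.findNonZero(y)); ins=np.zeros(g.shape,np.uint8); cv2.drawContours(ins,[hull],-1,1,-1)
        print(i,'base outer',[fit(hull,s,z,i==2) for z in (10,14)])
        t=cv2.medianBlur(im,3).mean(2)
        m=(t>130)*(ins if i!=2 else disc)*(hsv[:,:,1]<50); m=m.astype(np.uint8)
        m=cv2.morphologyEx(m,cv2.MORPH_OPEN,np.ones((11,11)))
        km=near(m,c0); print('  mirror',fit(km,s,36,i==4))
        cv2.drawContours(vis,[hull],-1,(0,0,255),1);cv2.drawContours(vis,[km],-1,(255,0,0),1)
    out.append(cv2.resize(vis[110:290,200:440],(400,300),interpolation=cv2.INTER_NEAREST))
cv2.imwrite('pics/s.png',np.vstack([np.hstack(out[:2]),np.hstack(out[2:])]))
E
python3 run.py
```

```text
1 base outer [((434.3515625, -323.6606750488281), (117.1533432006836, 98.48117065429688), 26.203386306762695), ((434.96527099609375, -323.72918701171875), (115.89973449707031, 97.4273452758789), 26.20336151123047)]
  mirror ((428.36663818359375, -331.1805419921875), (56.20916748046875, 56.13556671142578), 8.7792329788208)
2 base outer [((634.3981323242188, -160.38601684570312), (113.5259780883789, 114.03086853027344), 0), ((635.0531616210938, -160.465087890625), (112.31210327148438, 112.81160736083984), 0)]
  mirror ((623.1751708984375, -167.5115966796875), (187.0186309814453, 185.28932189941406), -0.1502532958984375)
3 mat ((622.687255859375, 144.3592987060547), (127.13999938964844, 107.34979248046875), -2.5620193481445312)
4 base outer [((465.46331787109375, 5.326210021972656), (108.44808959960938, 108.42704010009766), -29.132007598876953), ((466.18890380859375, 5.3146820068359375), (107.2876205444336, 107.26678466796875), -29.13199234008789)]
  mirror ((457.548095703125, 9.480615615844727), (58.60501480102539, 80.70904541015625), 0)
```

View pics/s.png

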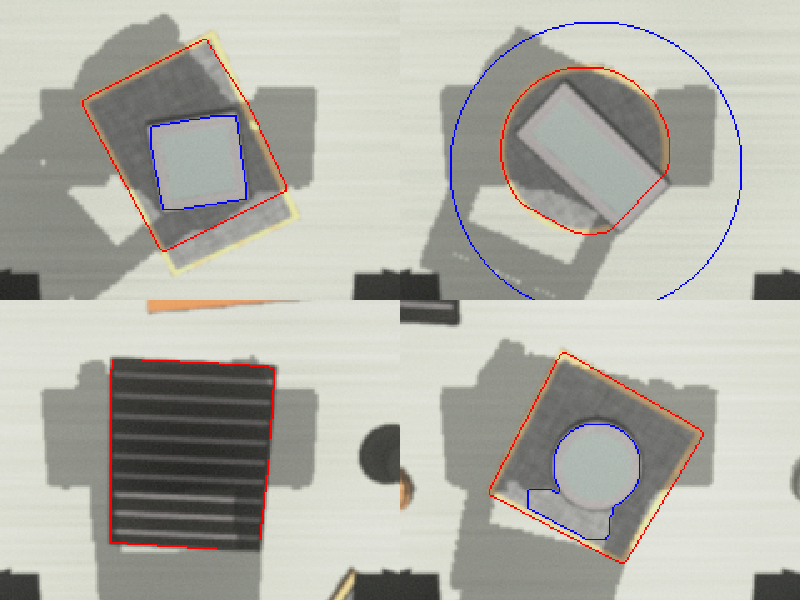

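The overlays show good fits for the mat, the square mirror, and the square and round base outlines. The rest I pick by eye: oblong base corners at panel (83,101), (211,34), (298,216), (173,273); oblong mirror corners at (164,83), (269,183), (221,231), (118,136); round mirror centre at (197,166).

Run:
```python
from seg import *
def P(l): return np.array(l,float)*0.6+[200,110]
def rect(i,l,z):
    im,s=load(i); p=ray('wrist',s,P(l),z)[:,:2].astype(np.float32); print(i,z,cv2.minAreaRect(p),p.mean(0))
rect(1,[(83,101),(211,34),(298,216),(173,273)],12)
rect(2,[(164,83),(269,183),(221,231),(118,136)],36)
im,s=load(4); print(ray('wrist',s,P([(197,166.5),(154,166),(240,166)]),36))
```

```text
1 12 ((426.03875732421875, -328.07501220703125), (134.8124542236328, 96.56771087646484), 25.749547958374023) [ 425.54755 -327.792  ]
2 36 ((634.109130859375, -166.582275390625), (90.71826171875, 44.023536682128906), 46.55236053466797) [ 634.0564  -166.84247]
[[467.46040463   3.20815364  36.        ]
 [467.77599847  30.36774505  36.        ]
 [467.78579713 -23.95172178  36.        ]]
```

Emit:
{"api": "step_arm", "payload": {"steps": [[0,0,60,0,0,0,1],[0,0,120,0,0,0,1],[0,0,175,0,0,0,1],[0,0,205,0,0,0,1],[0,0,216,0,0,0,1],[0,0,221,0,0,0,1],[0,0,221,0,0,0,1],[0,0,221,0,0,0,1]]}}

```text
time: 5.1
tool_pos: [467.1, 3.1, 18.6]
eef_rot: [0.0, 1.0, -0.0, 0.001]
ft_force: [-0.7, 0.3, -0.9]
gripper_width: 87.9
gripper_force: 0.0
```

Emit:
{"api": "step_arm", "payload": {"steps": [[0,0,0,0,0,0,0.66],[0,0,0,0,0,0,0.6],[0,0,0,0,0,0,0.6],[0,0,0,0,0,0,0.6],[0,0,0,0,0,0,0.6]], "grip_force": 20}}

```text
time: 5.72
tool_pos: [466.6, 3.1, 17.9]
eef_rot: [0.0, 1.0, -0.0, 0.0]
ft_force: [-1.8, 0.5, 2.0]
gripper_width: 59.6
gripper_force: 20.0
```

Emit:
{"api": "step_arm", "payload": {"steps": [[0,0,-6,0,0,0,0.5],[0,0,-20,0,0,0,0.5],[0,0,-45,0,0,0,0.5],[0,0,-80,0,0,0,0.5],[30,-27,-90,0,0,0,0.5],[65,-59,-90,0,0,0,0.5],[100,-90,-90,0,0,0,0.5],[135,-121,-90,0,0,0,0.5],[156,-141,-90,0,0,0,0.5],[156,-141,-90,0,0,0,0.5],[156,-141,-90,0,0,0,0.5],[156,-141,-90,0,0,0,0.5]]}}

```text
time: 7.22
tool_pos: [622.1, 143.4, 107.9]
eef_rot: [0.0, 1.0, -0.0, -0.0]
ft_force: [-0.4, -0.0, -2.6]
gripper_width: 59.2
gripper_force: 20.0
```

Run:
```python
from h import *
s,im=snap('wrist'); _,b=snap('side')
m=np.hstack([cv2.resize(im,(400,300)),cv2.resize(b[140:380,120:440],(400,300))])
cv2.imwrite('pics/c1.png',m[:,:,::-1]); print(s['tool_pos'],s['gripper_width'])
```

```text
[622.05884621 143.43454038 107.922442  ] 59.24815009475119
```

View pics/c1.png

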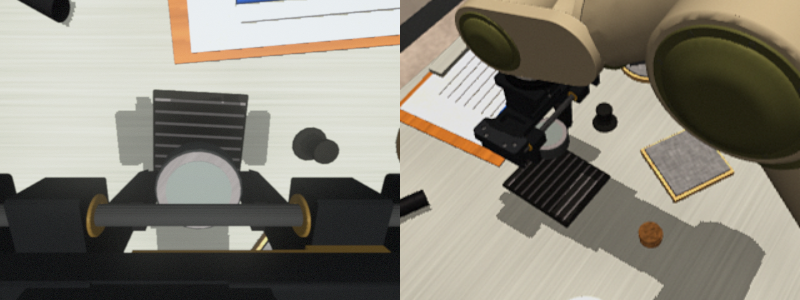

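The round mirror is held flat above the mat. Lowering.

Emit:
{"api": "step_arm", "payload": {"steps": [[0,0,40,0,0,0,0.5],[0,0,70,0,0,0,0.5],[0,0,85,0,0,0,0.5],[0,0,91,0,0,0,0.5],[0,0,94,0,0,0,0.5],[0,0,95.5,0,0,0,0.5],[0,0,95.5,0,0,0,0.5],[0,0,95.5,0,0,0,0.5]]}}

```text
time: 8.32
tool_pos: [622.8, 144.2, 12.6]
eef_rot: [-0.0, 1.0, -0.0, 0.0]
ft_force: [-1.0, 0.8, -2.5]
gripper_width: 59.8
gripper_force: 20.0
```

Emit:
{"api": "step_arm", "payload": {"steps": [[0,0,0.5,0,0,0,0.5],[0,0,0.8,0,0,0,0.5],[0,0,0.8,0,0,0,0.5]]}}

```text
time: 8.7
tool_pos: [622.7, 144.2, 11.9]
eef_rot: [-0.0, 1.0, -0.0, 0.0]
ft_force: [-1.6, -0.4, 3.4]
gripper_width: 59.5
gripper_force: 20.0
```

Emit:
{"api": "step_arm", "payload": {"steps": [[0,0,0,0,0,0,0.75],[0,0,0,0,0,0,0.9],[0,0,0,0,0,0,1],[0,0,-25,0,0,0,1],[0,0,-75,0,0,0,1],[0,0,-130,0,0,0,1],[-24,58,-130,0,0,0,1],[-48,116,-130,0,0,-0.05,1],[-72,174,-130,0,0,-0.1,1],[-96,232,-130,0,0,-0.154,1],[-120,290,-130,0,0,-0.154,1],[-144,348,-130,0,0,-0.154,1],[-168,406,-130,0,0,-0.154,1],[-194,475,-130,0,0,-0.154,1],[-194,475,-130,0,0,-0.154,1],[-194,475,-130,0,0,-0.154,1],[-194,475,-130,0,0,-0.154,1]]}}

```text
time: 10.82
tool_pos: [429.1, -329.3, 141.4]
eef_rot: [-0.0, 0.997, 0.078, -0.0]
ft_force: [0.1, 0.2, 0.8]
gripper_width: 88.4
gripper_force: 0.0
```

Run:
```python
from h import *
s,im=snap('wrist'); _,b=snap('side')
m=np.hstack([cv2.resize(im,(400,300)),cv2.resize(b[140:380,120:440],(400,300))])
cv2.imwrite('pics/c2.png',m[:,:,::-1]); print(s['tool_pos'],s['gripper_width'],s['eef_rot'])
np.savez('w5.npz',im=im,p=s['tool_pos'],q=s['eef_rot'])
```

```text
[ 429.09685952 -329.34711666  141.44150979] 88.38514303718996 [-2.76284369e-04  9.96982721e-01  7.76233023e-02 -1.58511261e-05]
```

View pics/c2.png

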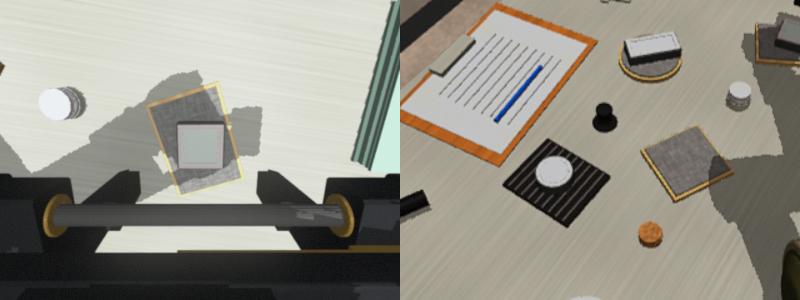

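The round mirror sits centred on the mat. The square mirror is at (200,147) in the half-scale wrist view and square to the jaws.

Emit:
{"api": "step_arm", "payload": {"steps": [[-1,2,50,0,0,0,1],[-1,2,90,0,0,0,1],[-1,2,112,0,0,0,1],[-1,2,120,0,0,0,1],[-1,2,123,0,0,0,1],[-1,2,123,0,0,0,1],[-1,2,123,0,0,0,0.7],[-1,2,123,0,0,0,0.6],[-1,2,123,0,0,0,0.5],[-1,2,123,0,0,0,0.5],[-1,2,123,0,0,0,0.5]], "grip_force": 20}}

```text
time: 12.3
tool_pos: [427.9, -333.0, 18.7]
eef_rot: [0.0, 0.997, 0.077, 0.0]
ft_force: [-0.5, 0.5, 3.7]
gripper_width: 60.0
gripper_force: 20.0
```

Emit:
{"api": "step_arm", "payload": {"steps": [[0,0,-6,0,0,0,0.5],[0,0,-25,0,0,0,0.5],[0,0,-55,0,0,0,0.5],[0,0,-90,0,0,0,0.5],[12,-45,-92,0,0,0.1,0.5],[26,-95,-92,0,0,0.22,0.5],[41,-150,-92,0,0,0.35,0.5],[56,-205,-92,0,0,0.48,0.5],[71,-260,-92,0,0,0.6,0.5],[83,-305,-92,0,0,0.664,0.5],[89.5,-328.5,-92,0,0,0.664,0.5],[89.5,-328.5,-92,0,0,0.664,0.5],[89.5,-328.5,-92,0,0,0.664,0.5],[89.5,-328.5,-92,0,0,0.664,0.5],[89.5,-328.5,-92,0,0,0.664,0.5]]}}

```text
time: 14.18
tool_pos: [466.0, 4.7, 110.4]
eef_rot: [0.0, 0.967, -0.253, -0.0]
ft_force: [-0.4, 0.0, -2.4]
gripper_width: 59.8
gripper_force: 20.0
```

Run:
```python
from h import *
s,im=snap('wrist'); cv2.imwrite('pics/c3.png',im[:,:,::-1]); print(s['tool_pos'],s['gripper_width'],s['eef_rot'])
np.savez('w6.npz',im=im,p=s['tool_pos'],q=s['eef_rot'])
```

```text
[465.96952087   4.67893176 110.43696685] 59.83071877412984 [ 5.77501971e-06  9.67481989e-01 -2.52939911e-01 -3.92896428e-05]
```

View pics/c3.png

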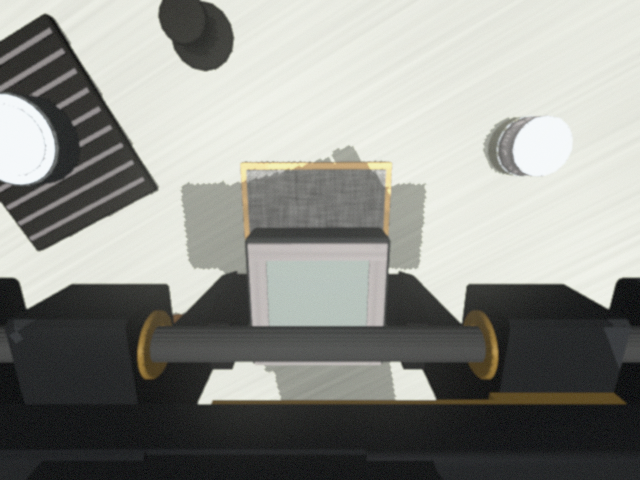

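Base edges run along columns 241 and 392, with the far edge at row 163. The mirror top spans columns 248 to 389 with its far edge at row 240, and it is well aligned.

Run:
```python
from seg import *
im,s=load(6); q=s['eef_rot'];R=Ro.from_quat([q[1],q[2],q[3],q[0]]).as_matrix()
f=lambda uv,z:((ray('wrist',s,uv,z)-s['tool_pos'])@R)[:,:2].round(1)
print(f([(241,163),(392,163),(241.5,225),(391,225)],12)); zt=110.4-18.7+36.3+0
print(f([(248,240),(388,240),(250,320),(385,320),(317,362)],zt))
```

```text
[[ 53.5 -54.8]
 [ 53.5  52.7]
 [  8.2 -57.1]
 [  8.2  54.5]]
[[ 29.5 -27.9]
 [ 29.5  27.5]
 [ -5.7 -28.9]
 [ -5.6  28.2]
 [-26.1  -0.6]]
```

Emit:
{"api": "step_arm", "payload": {"steps": [[-1,-0.8,35,0,0,0,0.5],[-1,-0.8,65,0,0,0,0.5],[-1,-0.8,82,0,0,0,0.5],[-1,-0.8,88,0,0,0,0.5],[-1,-0.8,90.5,0,0,0,0.5],[-1,-0.8,91.5,0,0,0,0.5],[-1,-0.8,92,0,0,0,0.5],[-1,-0.8,92,0,0,0,0.5]]}}

```text
time: 15.22
tool_pos: [465.6, 6.5, 18.7]
eef_rot: [-0.0, 0.968, -0.252, 0.0]
ft_force: [0.3, -0.7, -2.3]
gripper_width: 59.8
gripper_force: 20.0
```

Emit:
{"api": "step_arm", "payload": {"steps": [[0,0,0.5,0,0,0,0.5],[0,0,0.9,0,0,0,0.5],[0,0,0.9,0,0,0,0.5]]}}

```text
time: 15.6
tool_pos: [465.7, 6.6, 18.6]
eef_rot: [0.0, 0.968, -0.252, 0.001]
ft_force: [-3.0, 0.1, 12.5]
gripper_width: 59.4
gripper_force: 20.0
```

Emit:
{"api": "step_arm", "payload": {"steps": [[0,0,-0.5,0,0,0,0.75],[0,0,-0.5,0,0,0,0.9],[0,0,-0.5,0,0,0,1],[0,0,-25,0,0,0,1],[0,0,-75,0,0,0,1],[0,0,-135,0,0,0,1],[0,0,-190,0,0,0,1],[0,0,-200,0,0,0,1],[0,0,-200,0,0,0,1],[0,0,-200,0,0,0,1]]}}

```text
time: 16.85
tool_pos: [464.8, 6.7, 215.8]
eef_rot: [0.0, 0.968, -0.252, -0.002]
ft_force: [0.4, 0.8, -0.2]
gripper_width: 88.2
gripper_force: 0.0
```

Run:
```python
from h import *
s,im=snap('wrist'); cv2.imwrite('pics/c4.png',cv2.resize(im[90:330,160:480,::-1],(800,600))); print(s['tool_pos'],s['eef_rot'])
np.savez('w7.npz',im=im,p=s['tool_pos'],q=s['eef_rot'])
```

```text
[464.84360006   6.67140525 215.84849846] [ 3.32997276e-05  9.67624031e-01 -2.52390048e-01 -1.73101871e-03]
```

View pics/c4.png

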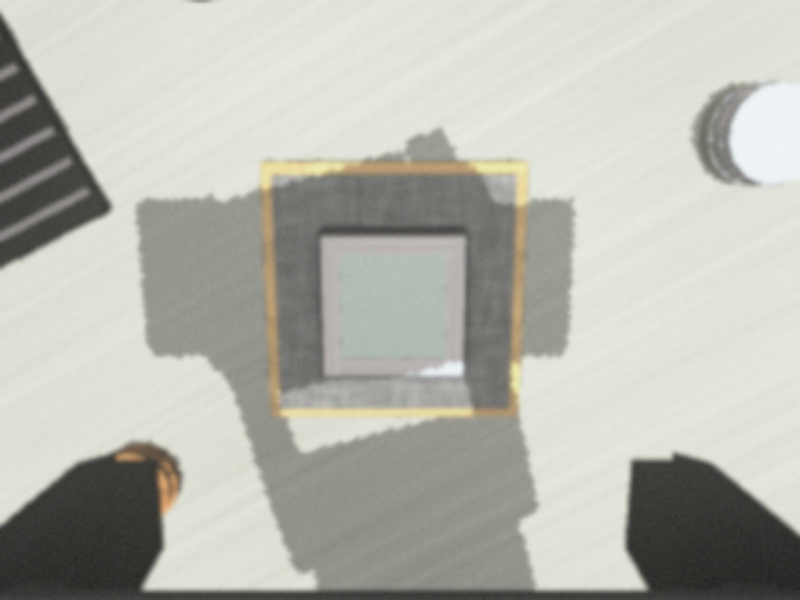

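The square mirror sits squarely in its base: base corners (262,162) to (516,413), mirror (320,234) to (464,376) in the crop.

Run:
```python
from seg import *
im,s=load(7); q=s['eef_rot'];R=Ro.from_quat([q[1],q[2],q[3],q[0]]).as_matrix()
f=lambda l,z:((ray('wrist',s,np.array(l)/2.5+[160,90],z)-s['tool_pos'])@R)[:,:2].round(1)
for l,z in (([(262,162),(528,162),(516,413),(274,413)],13),([(320,234),(466,234),(464,376),(324,376)],36)):
  p=f(l,z);print(p.tolist(),p.mean(0))
```

```text
[[56.4, -53.5], [56.4, 53.9], [-50.4, 53.2], [-50.4, -52.7]] [3.    0.225]
[[30.0, -28.7], [30.0, 27.5], [-27.0, 28.0], [-27.0, -28.4]] [ 1.5 -0.4]
```

Emit:
{"api": "step_arm", "payload": {"steps": [[45,13,15,0,0,-0.17,1],[90,26,30,0,0,-0.34,1],[135,39,45,0,0,-0.51,1],[180,53,60,0,0,-0.68,1],[232,68.5,70,0,0,-0.85,1],[232,68.5,70,0,0,-1.02,1],[232,68.5,70,0,0,-1.19,1],[232,68.5,70,0,0,-1.323,1],[232,68.5,70,0,0,-1.323,1],[232,68.5,70,0,0,-1.323,1],[232,68.5,70,0,0,-1.323,1]]}}

```text
time: 18.27
tool_pos: [634.4, -166.5, 147.2]
eef_rot: [-0.0, 0.919, 0.395, -0.0]
ft_force: [-0.4, -0.1, 1.0]
gripper_width: 88.4
gripper_force: 0.0
```

Run:
```python
from h import *
s,im=snap('wrist'); cv2.imwrite('pics/c5.png',cv2.resize(im[90:330,160:480,::-1],(800,600))); print(s['tool_pos'],s['eef_rot'])
np.savez('w8.npz',im=im,p=s['tool_pos'],q=s['eef_rot'])
```

```text
[ 634.41806189 -166.45821131  147.24548264] [-1.94302715e-04  9.18830779e-01  3.94651663e-01 -1.60413387e-04]
```

View pics/c5.png

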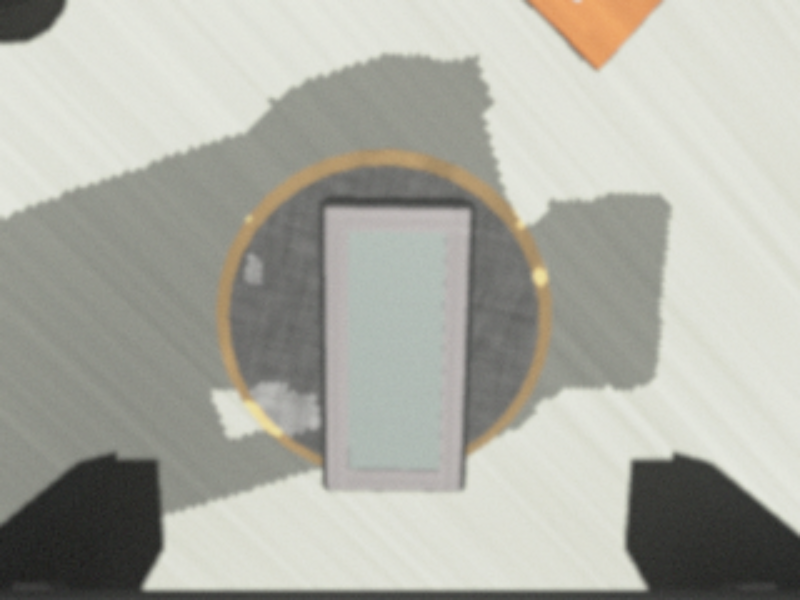

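The oblong mirror is square to the jaws, crop corners (324,206), (471,207), (463,489) and (327,489). The round base spans columns 219 to 551 with its top at row 150.

Run:
```python
from seg import *
im,s=load(8); q=s['eef_rot'];R=Ro.from_quat([q[1],q[2],q[3],q[0]]).as_matrix()
f=lambda l,z:((ray('wrist',s,np.array(l)/2.5+[160,90],z)-s['tool_pos'])@R)[:,:2].round(1)
p=f([(324,206),(471,207),(463,489),(327,489)],36);print(p.tolist(),p.mean(0))
W=ray('wrist',s,np.array([(219,310),(551,310),(387,150),(270,428),(497,437),(507,205),(262,205)])/2.5+[160,90],13)[:,:2]
A=np.c_[2*W,np.ones(len(W))];x=np.linalg.lstsq(A,(W**2).sum(1),rcond=None)[0];print(x[:2],(x[2]+x[0]**2+x[1]**2)**.5)
```

```text
[[47.0, -21.7], [46.7, 22.6], [-45.2, 22.2], [-45.2, -22.7]] [0.825 0.1  ]
[ 636.15039034 -159.65133527] 56.516238291019874
```

Emit:
{"api": "step_arm", "payload": {"steps": [[1,0,50,0,0,0,1],[1,0,95,0,0,0,1],[1,0,118,0,0,0,1],[1,0,126,0,0,0,1],[1,0,128.5,0,0,0,1],[1,0,128.5,0,0,0,1],[1,0,128.5,0,0,0,0.7],[1,0,128.5,0,0,0,0.5],[1,0,128.5,0,0,0,0.4],[1,0,128.5,0,0,0,0.4],[1,0,128.5,0,0,0,0.4],[1,0,128.5,0,0,0,0.4]], "grip_force": 25}}

```text
time: 19.82
tool_pos: [635.2, -165.8, 19.1]
eef_rot: [0.0, 0.919, 0.395, 0.0]
ft_force: [0.2, 0.2, 0.6]
gripper_width: 47.5
gripper_force: 25.0
```

Emit:
{"api": "step_arm", "payload": {"steps": [[0,0,-6,0,0,0,0.4],[0,0,-25,0,0,0,0.4],[0,0,-55,0,0,0,0.4],[0,0,-95,0,0,0,0.4],[-45,-7,-110,0,0,0.08,0.4],[-95,-15,-110,0,0,0.17,0.4],[-145,-22,-110,0,0,0.26,0.4],[-195,-30,-110,0,0,0.36,0.4],[-240,-37,-110,0,0,0.36,0.4],[-262,-40,-110,0,0,0.36,0.4],[-262,-40,-110,0,0,0.36,0.4],[-262,-40,-110,0,0,0.36,0.4],[-262,-40,-110,0,0,0.36,0.4],[-262,-40,-110,0,0,0.36,0.4]]}}

```text
time: 21.58
tool_pos: [426.5, -328.0, 129.0]
eef_rot: [-0.0, 0.974, 0.225, -0.0]
ft_force: [0.6, 0.3, -3.0]
gripper_width: 47.7
gripper_force: 25.0
```

Run:
```python
from h import *
s,im=snap('wrist'); cv2.imwrite('pics/c6.png',cv2.resize(im[90:330,160:480,::-1],(800,600))); print(s['tool_pos'],s['eef_rot'])
np.savez('w9.npz',im=im,p=s['tool_pos'],q=s['eef_rot'])
```

```text
[ 426.48256271 -328.03099788  128.98124237] [-7.44345985e-05  9.74355481e-01  2.25014202e-01 -1.70873747e-05]
```

View pics/c6.png

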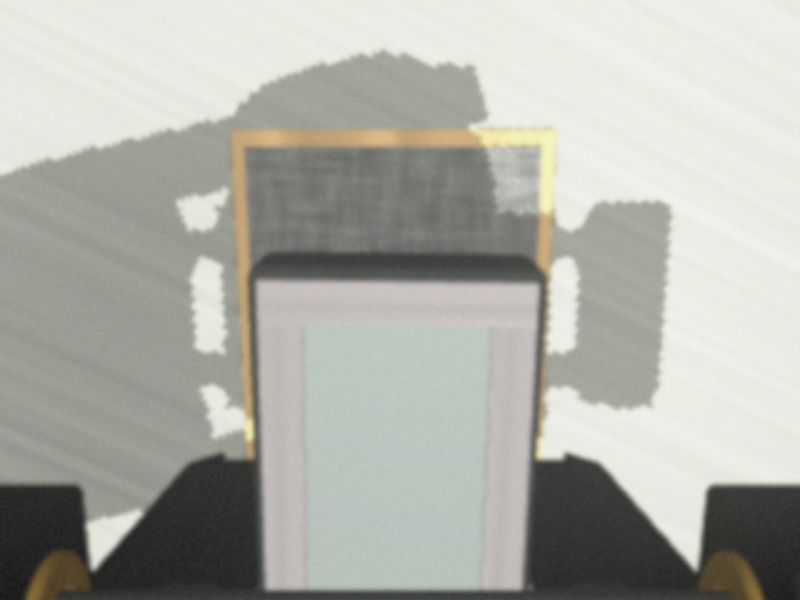

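Held aligned over the oblong base. The base edges run from (232,130) and (555,130) to (250,455) and (538,455), and the mirror's far edge is at row 280 from 256 to 542.

Run:
```python
from seg import *
im,s=load(9); q=s['eef_rot'];R=Ro.from_quat([q[1],q[2],q[3],q[0]]).as_matrix()
f=lambda l,z:((ray('wrist',s,np.array(l)/2.5+[160,90],z)-s['tool_pos'])@R)[:,:2].round(1).tolist()
print(f([(232,130),(555,130),(538,455),(250,455)],13),f([(256,280),(542,280),(525,588),(264,588)],129-18.8+36))
```

```text
[[68.8, -49.3], [68.8, 47.7], [-35.3, 47.2], [-35.3, -48.5]] [[45.4, -22.1], [45.4, 21.9], [-7.6, 21.5], [-7.5, -23.0]]
```

Emit:
{"api": "step_arm", "payload": {"steps": [[0.5,-0.3,45,0,0,0,0.4],[0.5,-0.3,80,0,0,0,0.4],[0.5,-0.3,100,0,0,0,0.4],[0.5,-0.3,106,0,0,0,0.4],[0.5,-0.3,108.5,0,0,0,0.4],[0.5,-0.3,109.5,0,0,0,0.4],[0.5,-0.3,110,0,0,0,0.4],[0.5,-0.3,110,0,0,0,0.4]]}}

```text
time: 22.62
tool_pos: [426.4, -328.2, 19.4]
eef_rot: [0.0, 0.974, 0.224, 0.0]
ft_force: [0.1, -0.1, -1.9]
gripper_width: 48.1
gripper_force: 25.0
```

Emit:
{"api": "step_arm", "payload": {"steps": [[0,0,0.4,0,0,0,0.4],[0,0,0.7,0,0,0,0.4],[0,0,0.7,0,0,0,0.4]]}}

```text
time: 23.0
tool_pos: [426.4, -328.2, 19.1]
eef_rot: [0.0, 0.974, 0.224, 0.0]
ft_force: [-0.8, 1.1, 5.3]
gripper_width: 47.9
gripper_force: 25.0
```

Emit:
{"api": "step_arm", "payload": {"steps": [[0,0,0,0,0,0,0.65],[0,0,0,0,0,0,0.85],[0,0,0,0,0,0,1],[0,0,0,0,0,0,1],[0,0,-25,0,0,0,1],[0,0,-75,0,0,0,1],[0,0,-135,0,0,0,1],[0,0,-190,0,0,0,1],[0,0,-200,0,0,0,1],[0,0,-200,0,0,0,1],[0,0,-200,0,0,0,1]]}}

```text
time: 24.38
tool_pos: [425.9, -327.6, 216.5]
eef_rot: [-0.002, 0.974, 0.224, -0.001]
ft_force: [-0.1, 0.1, 0.2]
gripper_width: 88.4
gripper_force: 0.0
```

Run:
```python
from h import *
s,im=snap('wrist'); cv2.imwrite('pics/c7.png',cv2.resize(im[90:330,160:480,::-1],(800,600))); print(s['tool_pos'],s['eef_rot'])
np.savez('w10.npz',im=im,p=s['tool_pos'],q=s['eef_rot'])
```

```text
[ 425.87900453 -327.59431109  216.47914423] [-1.59020680e-03  9.74487276e-01  2.24435636e-01 -8.15343472e-04]
```

View pics/c7.png

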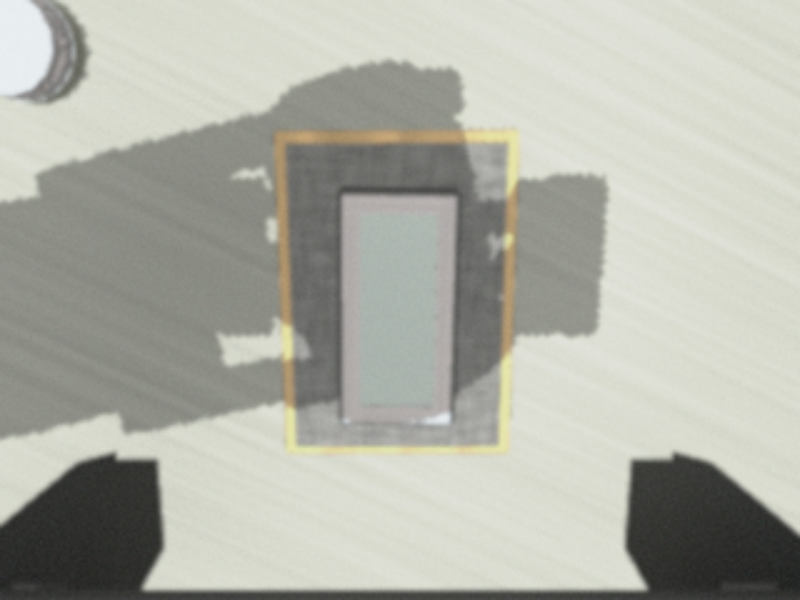

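The oblong mirror lies centred and lengthwise on its base. Next, the round mirror from the mat.

Emit:
{"api": "step_arm", "payload": {"steps": [[43,-38,10,0,0,0.1,1],[86,-76,20,0,0,0.2,1],[129,-114,30,0,0,0.3,1],[172,-152,40,0,0,0.4,1],[215,-190,50,0,0,0.453,1],[258,-228,60,0,0,0.453,1],[301,-266,70,0,0,0.453,1],[344,-304,77,0,0,0.453,1],[383,-338.5,77,0,0,0.453,1],[383,-338.5,77,0,0,0.453,1],[383,-338.5,77,0,0,0.453,1],[383,-338.5,77,0,0,0.453,1],[383,-338.5,77,0,0,0.453,1]]}}

```text
time: 26.05
tool_pos: [622.5, 142.8, 141.5]
eef_rot: [0.0, 1.0, -0.001, -0.0]
ft_force: [0.4, 0.6, 0.7]
gripper_width: 88.3
gripper_force: 0.0
```

Run:
```python
from seg import *
s,im=snap('wrist'); print(s['tool_pos'],s['eef_rot'])
m=((im.mean(2)>120)).astype(np.uint8)
mat=np.zeros_like(m); cv2.circle(mat,(317,235),60,1,-1); m*=mat
m=cv2.morphologyEx(m,cv2.MORPH_OPEN,np.ones((13,13)))
k=near(m,(317,235)); print(fit(k,s,30,True),cv2.boundingRect(k))
```

```text
[622.54636883 142.84393253 141.47155929] [ 3.45655159e-05  9.99999671e-01 -8.09897333e-04 -3.44265255e-05]
((623.77783203125, 144.93348693847656), (55.3258056640625, 55.40091323852539), 0) (281, 196, 70, 68)
```

Emit:
{"api": "step_arm", "payload": {"steps": [[1.2,-1.4,50,0,0,0,1],[1.2,-1.4,95,0,0,0,1],[1.2,-1.4,118,0,0,0,1],[1.2,-1.4,126,0,0,0,1],[1.2,-1.4,129,0,0,0,1],[1.2,-1.4,129,0,0,0,1],[1.2,-1.4,129,0,0,0,0.7],[1.2,-1.4,129,0,0,0,0.5],[1.2,-1.4,129,0,0,0,0.5],[1.2,-1.4,129,0,0,0,0.5],[1.2,-1.4,129,0,0,0,0.5]], "grip_force": 20}}

```text
time: 27.48
tool_pos: [623.9, 145.2, 12.6]
eef_rot: [0.0, 1.0, -0.0, 0.0]
ft_force: [-0.9, -1.3, 2.4]
gripper_width: 59.5
gripper_force: 20.0
```

Emit:
{"api": "step_arm", "payload": {"steps": [[0,0,-6,0,0,0,0.5],[0,0,-25,0,0,0,0.5],[0,0,-60,0,0,0,0.5],[0,0,-105,0,0,0,0.5],[2,45,-110,0,0,0,0.5],[4,95,-110,0,0,0,0.5],[6,150,-110,0,0,0,0.5],[8,205,-110,0,0,0,0.5],[10,255,-110,0,0,0,0.5],[11,290,-110,0,0,0,0.5],[12,305,-110,0,0,0,0.5],[12,305,-110,0,0,0,0.5],[12,305,-110,0,0,0,0.5],[12,305,-110,0,0,0,0.5]]}}

```text
time: 29.22
tool_pos: [635.9, -158.3, 122.5]
eef_rot: [-0.0, 1.0, 0.001, -0.0]
ft_force: [-0.2, -0.6, -2.0]
gripper_width: 59.6
gripper_force: 20.0
```

Run:
```python
from h import *
s,im=snap('wrist'); cv2.imwrite('pics/c8.png',cv2.resize(im[90:330,160:480,::-1],(800,600))); print(s['tool_pos'],s['eef_rot'])
np.savez('w11.npz',im=im,p=s['tool_pos'],q=s['eef_rot'])
```

```text
[ 635.88242999 -158.33023437  122.45245054] [-1.00540599e-04  9.99999746e-01  7.04574122e-04 -2.84446885e-05]
```

View pics/c8.png

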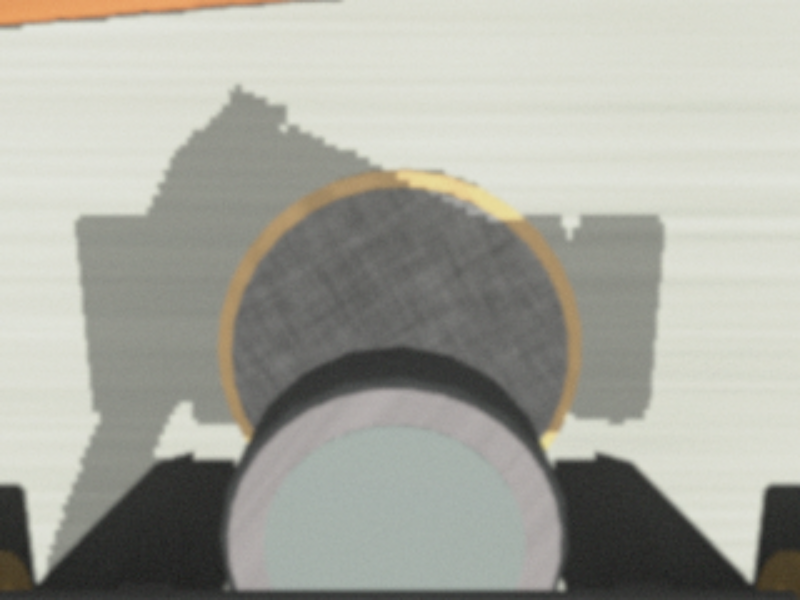

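The base spans columns 219 to 581 with its top at row 170. The mirror spans 226 to 563 with its top at row 388.

Run:
```python
from seg import *
im,s=load(11); q=s['eef_rot'];R=Ro.from_quat([q[1],q[2],q[3],q[0]]).as_matrix()
def c(l,z):
  W=((ray('wrist',s,np.array(l)/2.5+[160,90],z)-s['tool_pos'])@R)[:,:2]
  A=np.c_[2*W,np.ones(len(W))];x=np.linalg.lstsq(A,(W**2).sum(1),rcond=None)[0];print(x[:2],(x[2]+x[0]**2+x[1]**2)**.5)
c([(219,345),(581,345),(400,170),(250,435),(552,437),(272,230),(527,228)],13)
c([(226,535),(563,535),(394,388),(265,436),(523,436)],122.4-12.4+30)
```

```text
[0.21782546 1.5319281 ] 55.91084316406985
[-0.11540813 -0.65605232] 28.329703312404625
```

Emit:
{"api": "step_arm", "payload": {"steps": [[0.3,0.7,40,0,0,0,0.5],[0.3,0.7,75,0,0,0,0.5],[0.3,0.7,94,0,0,0,0.5],[0.3,0.7,100,0,0,0,0.5],[0.3,0.7,102,0,0,0,0.5],[0.3,0.7,103,0,0,0,0.5],[0.3,0.7,103.5,0,0,0,0.5],[0.3,0.7,103.5,0,0,0,0.5]]}}

```text
time: 30.28
tool_pos: [636.2, -160.5, 19.3]
eef_rot: [0.0, 1.0, -0.0, 0.0]
ft_force: [0.2, -0.6, -1.7]
gripper_width: 59.5
gripper_force: 20.0
```

Emit:
{"api": "step_arm", "payload": {"steps": [[0,0,0.5,0,0,0,0.5],[0,0,0.9,0,0,0,0.5],[0,0,0.9,0,0,0,0.5]]}}

```text
time: 30.65
tool_pos: [636.2, -160.5, 18.6]
eef_rot: [0.0, 1.0, -0.0, 0.0]
ft_force: [-1.7, 1.0, 5.5]
gripper_width: 59.6
gripper_force: 20.0
```

Emit:
{"api": "step_arm", "payload": {"steps": [[0,0,0,0,0,0,0.75],[0,0,0,0,0,0,0.9],[0,0,0,0,0,0,1],[0,0,0,0,0,0,1],[0,0,-25,0,0,0,1],[0,0,-75,0,0,0,1],[0,0,-135,0,0,0,1],[0,0,-190,0,0,0,1],[0,0,-200,0,0,0,1],[0,0,-200,0,0,0,1],[0,0,-200,0,0,0,1],[0,0,-200,0,0,0,1]]}}

```text
time: 32.15
tool_pos: [635.8, -160.3, 216.3]
eef_rot: [-0.001, 1.0, -0.0, -0.001]
ft_force: [-0.4, 0.1, -0.9]
gripper_width: 88.5
gripper_force: 0.0
```

Run:
```python
from h import *
s,im=snap('wrist'); _,b=snap('side')
m=np.hstack([cv2.resize(im[90:330,160:480],(400,300)),cv2.resize(b[120:420,80:480],(400,300))])
cv2.imwrite('pics/c9.png',m[:,:,::-1]); print(s['tool_pos'],s['gripper_width'])
```

```text
[ 635.77156319 -160.31468683  216.30604562] 88.51590222828595
```

View pics/c9.png

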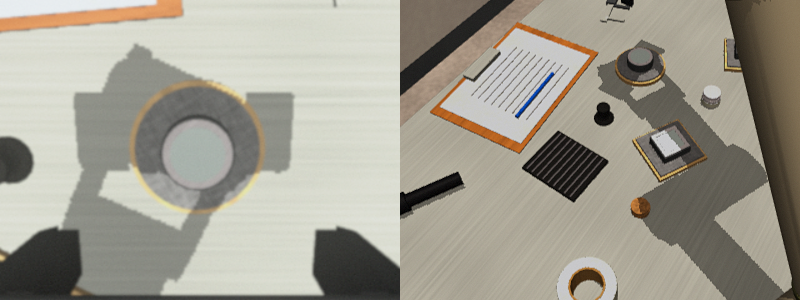

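The round mirror is centred on its base: columns 161–234 within 130–265, and the small row offset is parallax. The mat is empty again, and the lifter and roll are in place.

```bash
python3 -c "
from plant import robot
print(robot.finish_job())"
```

```text
the job is handed in; nothing more can be done
None
```

All three mirrors now lie glass up on the bases of their own shape, within about 2 mm of centre by camera, and the square and oblong ones are lined up; the job is handed in at about 32 s, with the roll and lifter left where they stood.

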